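# Unlock the dish carrier and hold it level above its dock

### The arm

A 7-joint arm with a two-finger parallel gripper is mounted at the origin on a cart in front of the work surface, level with it; the furniture and walls round the work are solid. World frame = base frame: x ahead of the robot, y to its left, z up, the work surface at z = 0. Lengths are in m, angles in degrees, forces in N, time in s.
With the tool pointing down it reaches from about 0.35 to 0.775 m from the base axis. Payload 3.1 kg.
Tool frame: the origin (TCP) lies on the centre line of the jaws, within the pads' length; the fingertips stand 17 mm ahead of it and the grasp point (between the pads) lies 2 mm behind it (robot.tip_reach is the distance from the TCP to the fingertips, in m); z points along the fingers, y is the direction in which the jaws open and shut (so a half turn about z gives the same grasp; the last joint's range is limited). The gripper opens to 85 mm and grips with 20 to 120 N. Pads are 22 mm wide; open, the fingers measure 114 mm over their backs; the gripper's body (76 mm by 85 mm) begins 54 mm behind the grasp point. The pads swing forward as they close: fully open they stand 13 mm farther back than shut.
Start: joints at [-78.994, 17.813, 0.802, 86.603, -0.252, 75.585, -1.558], TCP at [0.127, 0.535, 0.248] pointing down, gripper open.
Joint ranges: [-154.91, 154.91], [-16.99, 109.72], [-72.82, 74.43], [7.12, 147.25], [-82.49, 262.49], [11.32, 116.49], [-174.64, 174.64]. Speed limits (degrees/s): [159.86, 159.86, 180, 180, 180, 180, 180].

### API

Orientations are given as [roll, pitch, yaw] about the fixed x, y, z axes, in that order (R = Rz(yaw) Ry(pitch) Rx(roll)).
In Python, from station import robot, fingers, vision, workorder, recognise gives the robot as it stands. Calls block until the motion is done:
- robot.move_to(position, orientation): joint-space move of the TCP to a pose.
- robot.line_to(position, orientation=None, velocity=0.15, f_stop=None): straight line of the TCP; orientation=None keeps the orientation; velocity is the mean speed in m/s. With f_stop (N) it stops when the force on the tool has changed by that much, and returns True; else False.
- robot.move_j(angles): joint-space move.
- fingers.gripper_to(opening, force=None): opening from 0.0 (shut) to 1.0 (fully open); force is the grip in N (None keeps the last); returns when the fingers have stopped.
- robot.pause(seconds).
- robot.inverse_kinematics(position, orientation): joint angles nearest the present ones, or None.
- vision.grab_frame(name): name is "side" or "top" or "wrist"; returns the picture (400x640x3 uint8, red, green, blue); there is no depth.
- vision.calibration(name): a dict with "mtx" (3x3 intrinsics, pixels), "extrinsics" (4x4, takes a point from world to camera coordinates); the wrist camera has in their place "T_tool_cam" (4x4, takes a point from camera to tool coordinates, whose origin is the TCP and whose axes are the flange's). Camera axes: x right, y up, looking along -z (the intrinsics and any distortion apply to the point x, -y, -z); pixel columns grow to the right and rows downward; lengths in m; the calibration is good to about 2 mm. A picture is of the moment at which its call begins: read the wrist's pose just before it. calibration takes no time and is no camera call.
A pose or a line that the arm cannot do raises robot.PlanningError and nothing moves.
- workorder.close_job(): hands the job in, once; it reports no verdict.
Trained networks look in the newest picture that a camera, given by its name, has taken for a name from the list of things; names that differ only in an ending like _2 or _b are one class to them, and where a whole thing is asked for, a point or a joint stands for the part that bears it (a point fixed in the world has none). Each returns a list of dicts, best first, with "p" (0 to 1); they miss things now and then, are a little off and sometimes report something else, mostly with a low value. They report only what shows in the picture. A call takes as long as a camera call. They do not tell look-alikes from the thing itself.
- recognise(label, camera): "rect" ([centre column, centre row, width, height] in pixels, round what is visible of it).
Readings, each from a call of its own:
- robot.current_time_s(): time.
- robot.current_joint_positions(): joint angles.
- robot.current_dq(): joint speeds.
- robot.current_joint_torque(): joint torques, N m.
- robot.current_tool_pos(): TCP position.
- robot.current_eef_rot(): TCP orientation.
- robot.current_contact_force(): force on the tool from outside, world axes, zero at the start.
- robot.current_torque(): the same for the moment, N m.
- robot.current_finger_gap(): opening from 0.0 (shut) to 1.0 (fully open).
Only numpy, scipy, OpenCV 4.12 (cv2) and the standard library are available. Lean on these libraries where they do the work, as an engineer would, in place of code of your own. Each camera call takes 0.05 s, during which the arm holds its last target.

### The job

Slide the red transport-lock grip fully across to its end stop at the green mark, then take the dish carrier by its black upright grip and lift it straight up, about 10 cm above where it sits in the dock. Keep it level all the way so that both petri dishes stay in their wells, and leave the pot, the vial and the timer on the bench where they stand. The job ends holding: finish with the carrier held still and level in the air over the dock, not put down or let go.

Things in the scene. Friction and masses are not known exactly. Their poses are not given: they have to be found in the camera images.
- dock: Grey docking plate fixed to the bench, 160 x 200 mm, top face 12 mm high. Origin: on the bench surface under the centre of the seated carrier; the plate reaches from x = -105 to +55 mm and y = -100 to +100 mm. x points away from the lock, y along the lock's sliding direction (from red mark towards green mark), z up. Its yaw varies by up to 0.4 rad. Four dark corner guides, tops 29 mm above the bench, surround the carrier with 2 mm play all round.
- lock (a joint): Position of the sliding transport lock in m along the dock's +y: 0 at the locked end (red mark), 0.050 at the end stop (green mark). It starts between 0 and 0.012. About 2 N of friction; it stays where it is left. Its steel tongue overlaps the carrier's front tab (2 mm above it) and blocks lifting until about 0.042.
- lock_grip (a point): Centre of the lock's red upright grip, which moves with the lock: a block 26 mm (dock x) by 16 mm (dock y, the sliding direction) by 40 mm high, from 45 to 85 mm above the bench; this point is 65 mm above the bench, 80 mm from the dock origin towards dock -x. The dark end-stop blocks of the track below it are 34 mm high.
- carrier: Loose aluminium carrier plate 84 mm (x) by 172 mm (y) by 6 mm with a 20 mm front tab at -x, 0.26 to 0.42 kg. Origin: centre of its underside, which when seated is 18 mm above the bench, directly over the dock origin with the same axes; z up. Two blue ring wells (inner diameter 72 mm, 5 mm high) at y = +46 and -46 mm hold the dishes.
- carrier_grip (a point): Centre of the carrier's black upright grip, over the centre of mass: a block 44 mm (carrier x) by 16 mm (carrier y) by 40 mm high, from 45 to 85 mm above the carrier's underside; this point is 65 mm above the underside (83 mm above the bench when seated). Below it is a 30 x 10 mm stem.
- dish_left: Lidded round petri dish, 69 mm across and 15 mm high, loose in the well at carrier y = +46 mm. Origin: centre of its underside, 6 mm above the carrier's underside.
- dish_right: The same kind of petri dish in the well at carrier y = -46 mm. Origin: centre of its underside.
- white_pot: White screw-lid pot, 52 mm across, 58 mm high, standing loose on the bench; origin at the centre of its underside. To be left alone.
- vial_1: Small vial with black cap, 22 mm across, 48 mm high, standing loose; origin at the centre of its underside. To be left alone.
- timer: White bench timer 42 x 62 x 54 mm, standing loose; origin at the centre of its underside. To be left alone.
Mind the look-alikes: they are no part of the job. Leave any yellow look-alike of the dish_right alone.

How it is judged:
By the outcome, as a careful person would: the job done as asked, in the order asked, and still so for the second after the job is handed in, while the arm keeps its last pose, push and grip.
It also fails if it takes over 40 s, if anything falls off the work surface, if the arm or the gripper's body presses on something with over 40 N, if the wrist force passes 120 N, or if a joint passes its speed limit or range.

## Working session

There is one attempt and no reset: what is moved stays moved. The work goes in short steps, each a Python script; the robot and the scene stay as the last script left them, time stands still between calls to the robot, and variables do not carry over. Pictures are saved under pics/ and viewed, and the job is handed in when it is done.

```bash
ls; mkdir -p pics; python3 - <<'E'
from station import robot, fingers, vision, workorder, recognise
import cv2
for n in ("top","side","wrist"):
    im=vision.grab_frame(n); cv2.imwrite(f"pics/{n}0.png",im[:,:,::-1])
    c=vision.calibration(n); print(n,c)
print(robot.current_time_s(),robot.current_tool_pos(),robot.current_eef_rot())
E
```

```text
pics
top {'mtx': array([[419.81434611,   0.        , 311.18531909],
       [  0.        , 419.81434611, 195.79245366],
       [  0.        ,   0.        ,   1.        ]]), 'extrinsics': array([[-0.01711317, -0.99983908,  0.00538166,  0.07241544],
       [ 0.9905415 , -0.01622065,  0.13625132, -0.6312273 ],
       [-0.1361421 ,  0.00766245,  0.99065969, -0.8864383 ],
       [ 0.        ,  0.        ,  0.        ,  1.        ]])}
side {'mtx': array([[484.78417637,   0.        , 323.34612304],
       [  0.        , 484.78417637, 198.7739986 ],
       [  0.        ,   0.        ,   1.        ]]), 'extrinsics': array([[-0.91329687, -0.40718521, -0.00943556,  0.56962309],
       [ 0.24651267, -0.57106075,  0.78302051, -0.16355077],
       [-0.32422265,  0.7128042 ,  0.62192431, -0.93861284],
       [ 0.        ,  0.        ,  0.        ,  1.        ]])}
wrist {'mtx': array([[302.48969129,   0.        , 320.90855015],
       [  0.        , 302.48969129, 195.81606323],
       [  0.        ,   0.        ,   1.        ]]), 'T_tool_cam': array([[-4.33448373e-04,  9.62464692e-01,  2.71406575e-01,
         6.90000245e-02],
       [ 9.99999902e-01,  4.41371077e-04,  3.18498281e-05,
         1.52965153e-06],
       [-8.91366774e-05,  2.71406562e-01, -9.62464789e-01,
        -1.25327243e-01],
       [ 0.00000000e+00,  0.00000000e+00,  0.00000000e+00,
         1.00000000e+00]])}
0.15 [0.12729966 0.53453869 0.24748041] [-1.79898483e+02  4.01393613e-03  1.66605095e+02]
```

View pics/top0.png

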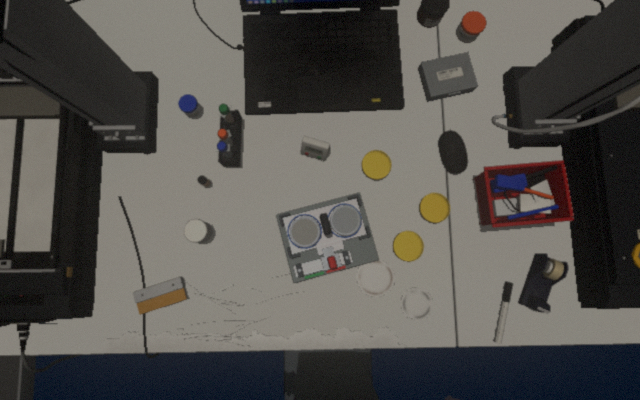

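View pics/side0.png

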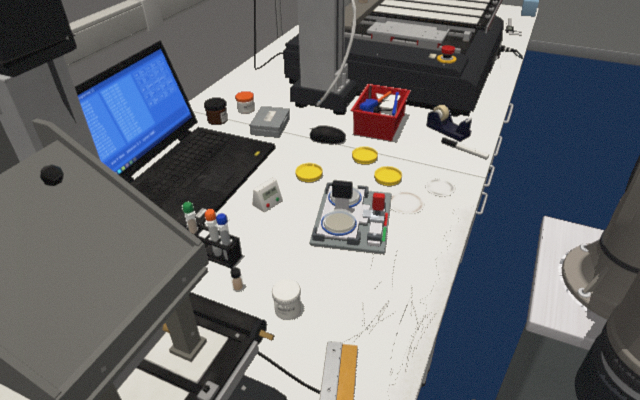

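```bash
cat > h.py <<'E'
import numpy as np, cv2
from station import robot, fingers, vision, workorder, recognise
from scipy.spatial.transform import Rotation as Rn
def ext(n):
    c=vision.calibration(n); return c["mtx"],c["extrinsics"]
def wrist_ext():
    T=np.eye(4); T[:3,:3]=Rn.from_euler("xyz",robot.current_eef_rot(),degrees=True).as_matrix(); T[:3,3]=robot.current_tool_pos()
    c=vision.calibration("wrist"); return c["mtx"],np.linalg.inv(T@c["T_tool_cam"])
def proj(p,M,E):
    q=(E[:3,:3]@np.asarray(p,float).T).T+E[:3,3]; q=q*[1,-1,-1]; u=(M@q.T).T; return u[:,:2]/u[:,2:]
def ray(uv,z,M,E):
    d=np.linalg.inv(M)@[uv[0],uv[1],1]; d=d*[1,-1,-1]; R=E[:3,:3]; o=-R.T@E[:3,3]; w=R.T@d
    return o+w*(z-o[2])/w[2]
E
python3 - <<'E'
from h import *
M,E=ext("top")
im=cv2.imread("pics/top0.png")
c=im[180:300,260:400]; cv2.imwrite("pics/top0c.png",cv2.resize(c,None,fx=5,fy=5,interpolation=cv2.INTER_CUBIC))
c=im[170:260,300:410]
print("grip",ray((325,218),.103,M,E),"lock",ray((332,263),.085,M,E))
for uv in [(277,210),(360,193),(379,260),(295,283)]: print(ray(uv,.012,M,E))
im=cv2.imread("pics/side0.png")
c=im[165:265,300:420]; cv2.imwrite("pics/side0c.png",cv2.resize(c,None,fx=6,fy=6,interpolation=cv2.INTER_CUBIC))
E
```

```text
grip [0.57758021 0.03470033 0.103     ] lock [0.48560253 0.02152128 0.085     ]
[0.60523833 0.13998163 0.012     ]
[ 0.64124058 -0.05038754  0.012     ]
[ 0.48875127 -0.08802609  0.012     ]
[0.4414127  0.10094633 0.012     ]
```

View pics/top0c.png

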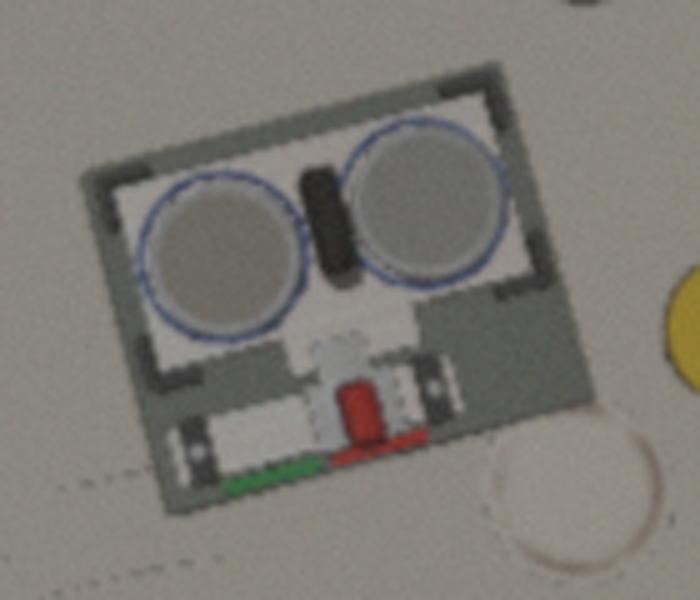

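View pics/side0c.png

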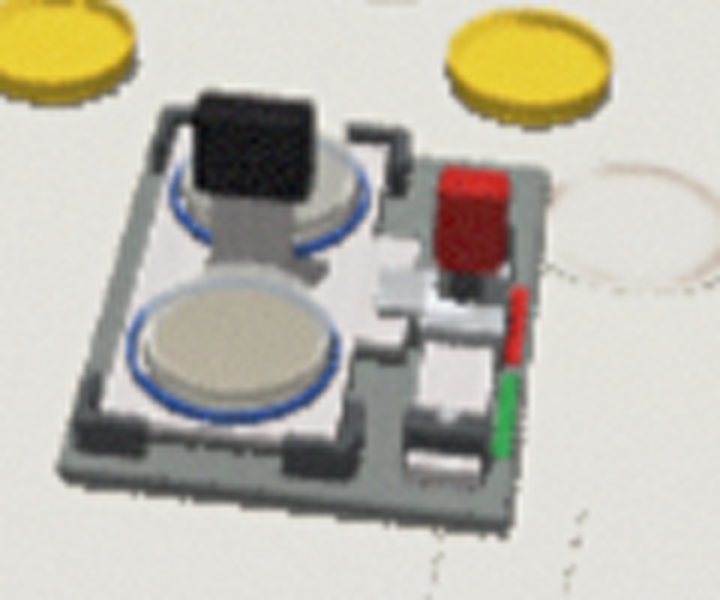

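Candidates. Carrier grip: black block at top (325,218), in the dock; the laptop and mouse are not blocks of this kind. Lock grip: red block at top (332,263); the red mark (347,268) and the red basket (526,195) are not it. Dishes: the grey pair at (303,231) and (345,220); the yellow dishes (376,165), (434,208) and (408,246) are look-alikes. The crop confirms these choices, with the lock near the red mark. Next is a wrist view for accuracy.

```bash
python3 - <<'E'
from h import *
a=13.5
ca,sa=np.cos(np.radians(a)),np.sin(np.radians(a))
for yaw in (a,a-180):
  for p in ((.56,.03,.30),(.48,.02,.063),(.46,.07,.063),(.56,.03,.083),(.56,.03,.2)):
    print(yaw,p,robot.inverse_kinematics(p,[180,0,yaw]))
yaw=a-180
p=np.array([.53,.02,.27])
try:
    robot.move_to(p,[180,0,yaw])
except Exception as e: print(e)
M,E=wrist_ext(); im=vision.grab_frame("wrist"); cv2.imwrite("pics/w1.png",im[:,:,::-1]); np.savez("w1.npz",M=M,E=E)
print(robot.current_time_s(),robot.current_tool_pos(),robot.current_eef_rot())
E
```

```text
13.5 (0.56, 0.03, 0.3) [-38.50835711  22.29930449  48.52542222  80.54664861 -16.5956824
  84.49529298 -67.06364936]
13.5 (0.48, 0.02, 0.063) [-43.60818117  28.37276144  51.05531736 112.44867045 -27.86272439
  52.26210203 -54.74721914]
13.5 (0.46, 0.07, 0.063) [-46.43031487  24.55266859  44.9799525  114.5609921  -22.61478579
  49.80363108 -65.6129285 ]
13.5 (0.56, 0.03, 0.083) [-35.29718919  32.88400978  43.18099278  98.72713372 -25.75866754
  58.75200032 -59.50357436]
13.5 (0.56, 0.03, 0.2) [-38.10957339  25.79697888  47.00728722  90.66508547 -19.54111569
  72.11033801 -64.38565231]
-166.5 (0.56, 0.03, 0.3) [-33.49706171  20.63891353  40.48612602  80.36809773 -13.30827443
  83.81593809 110.08303498]
-166.5 (0.48, 0.02, 0.063) [-34.09603919  24.38700044  37.56213922 112.1545179  -19.26691014
  49.71456937 117.14844571]
-166.5 (0.46, 0.07, 0.063) [-35.44064549  21.43115534  30.41818058 114.20827332 -14.41375848
  48.00367554 106.47448512]
-166.5 (0.56, 0.03, 0.083) [-28.90015134  30.35707405  33.43050758  98.49173057 -19.38855854
  57.00471182 115.11633093]
-166.5 (0.56, 0.03, 0.2) [-32.0369914   23.63464241  37.61094712  90.44994172 -14.99249788
  71.04842191 111.64779017]
2.5333 [0.52997019 0.02134613 0.26978546] [ 1.79966993e+02 -1.64408071e-02 -1.66374182e+02]
```

View pics/w1.png

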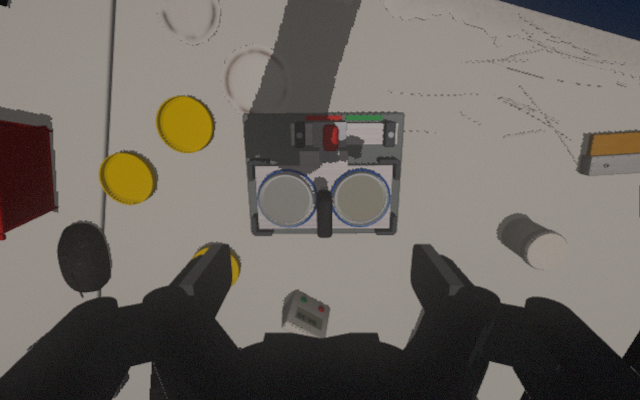

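```bash
python3 - <<'E'
from h import *
im=cv2.imread("pics/w1.png")
c=im[100:250,230:420]; cv2.imwrite("pics/w1c.png",cv2.resize(c,None,fx=4,fy=4,interpolation=cv2.INTER_CUBIC))
E
```

```text
(no output)
```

View pics/w1c.png

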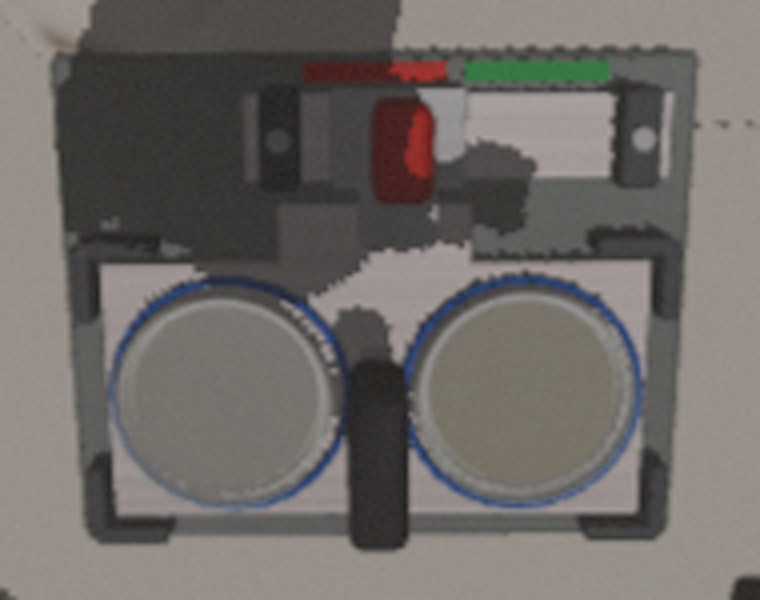

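```bash
python3 - <<'E'
from h import *
from scipy.optimize import least_squares
d=np.load("w1.npz");M,E=d["M"],d["E"]
o=np.array([230,100]);f=lambda p:np.array(p)/4+o
obs=[((-.105,-.1,.012),(54,54)),((-.105,.1,.012),(695,52)),((0,-.046,.029),(228,392)),((0,.046,.029),(524,390)),((.022,0,.103),(379,549))]
P=np.array([a for a,_ in obs]);U=np.array([f(b) for _,b in obs])
def W(t,P):
    c,s=np.cos(t[2]),np.sin(t[2]); P=np.asarray(P,float); return np.c_[t[0]+c*P[:,0]-s*P[:,1],t[1]+s*P[:,0]+c*P[:,1],P[:,2]]
def solve(idx):
    r=least_squares(lambda t:(proj(W(t,P[idx]),M,E)-U[idx]).ravel(),[.56,.03,.236]); return r
r=solve([0,1,2,3,4]); print(r.x,np.degrees(r.x[2]));print(r.fun.reshape(-1,2).round(2))
r1=solve([2,3,4]);print(r1.x,np.degrees(r1.x[2]))
t=r.x
L=ray(f((403,151)),.085,M,E); print("lock",L)
c,s=np.cos(t[2]),np.sin(t[2]); dl=L[:2]-t[:2]; print("lock in dock",c*dl[0]+s*dl[1],-s*dl[0]+c*dl[1])
Mt,Et=ext("top")
Q=W(t,[(-.105,-.1,.012),(-.105,.1,.012),(.055,.1,.012),(.055,-.1,.012),(0,0,.103),(0,.046,.029),(0,-.046,.029)])
print(proj(Q,Mt,Et).round(1).tolist())
im=cv2.imread("pics/top0.png");im=cv2.resize(im[180:300,260:400],None,fx=5,fy=5)
for u in proj(Q,Mt,Et): cv2.circle(im,tuple(int(v) for v in (u-[260,180]+.5)*5),3,(255,0,255),-1)
cv2.imwrite("pics/top_ov.png",im)
print(robot.current_tool_pos(),robot.current_eef_rot(),robot.current_finger_gap())
E
```

```text
[0.5657302  0.0342521  0.24150879] 13.837434578151216
[[-1.73 -1.12]
 [ 1.85 -1.33]
 [ 0.47  0.66]
 [-0.56  0.85]
 [-0.02  1.28]]
[0.56457601 0.03399084 0.24376243] 13.966558603138775
lock [0.486285   0.02127062 0.085     ]
lock in dock -0.08024431608836011 0.006396007659318132
[[379.0, 260.5], [292.6, 283.8], [275.0, 214.4], [359.7, 192.2], [325.3, 223.8], [304.1, 231.4], [344.0, 220.8]]
[0.52997019 0.02134613 0.26978546] [ 1.79966993e+02 -1.64408071e-02 -1.66374182e+02] 1.00398345636877
```

View pics/top_ov.png

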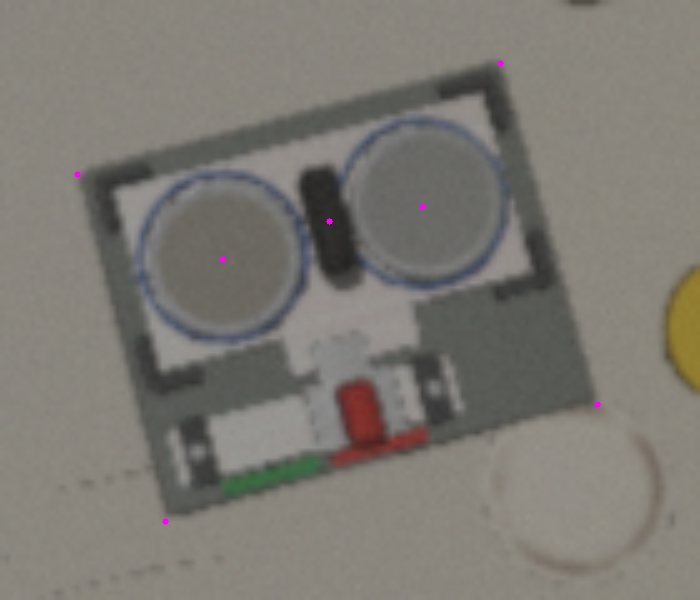

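```bash
cat >> h.py <<'E'
T0=np.array([.5653,.0341]);A=13.9
c_,s_=np.cos(np.radians(A)),np.sin(np.radians(A))
def D(x,y,z): return np.array([T0[0]+c_*x-s_*y,T0[1]+s_*x+c_*y,z])
def inD(p): d=np.asarray(p)[:2]-T0; return np.array([c_*d[0]+s_*d[1],-s_*d[0]+c_*d[1],p[2]])
O=[180,0,A-180]
E
python3 - <<'E'
from h import *
fingers.gripper_to(.5,force=30)
robot.move_to(D(-.080,.0064,.14),O)
print(inD(robot.current_tool_pos()),robot.current_eef_rot())
M,E=wrist_ext(); im=vision.grab_frame("wrist"); cv2.imwrite("pics/w2.png",im[:,:,::-1])
print(robot.line_to(D(-.080,.0064,.067),O,velocity=.1,f_stop=10))
print(inD(robot.current_tool_pos()),robot.current_contact_force(),robot.current_time_s())
M,E=wrist_ext(); im=vision.grab_frame("wrist"); cv2.imwrite("pics/w3.png",im[:,:,::-1])
im=vision.grab_frame("side"); cv2.imwrite("pics/s3.png",im[:,:,::-1])
E
```

```text
[-0.07853294  0.00598428  0.14111433] [-1.79960707e+02  1.58279652e-01 -1.66102126e+02]
False
[-0.07928245  0.00610177  0.06760578] [-1.06454419  0.09874815  0.04631798] 4.5667
```

View pics/w3.png

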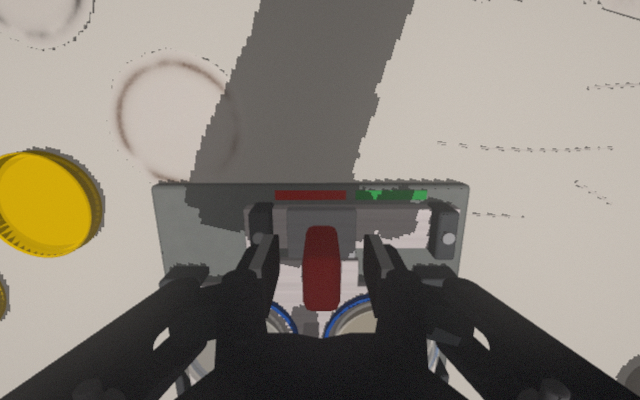

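View pics/s3.png

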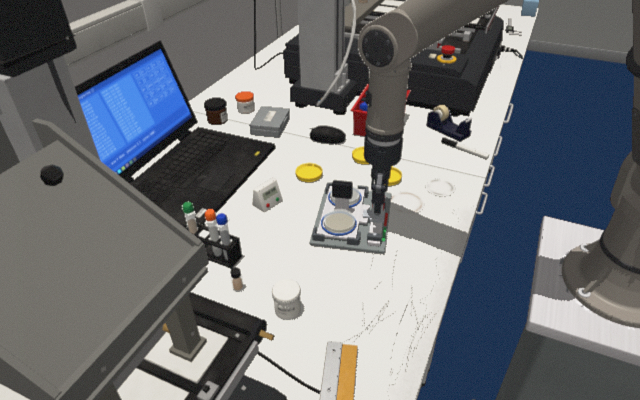

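The jaws straddle the red grip centrally (grip at col 321, jaws at 262 and 378), clear of the stop blocks.

```bash
python3 - <<'E'
from h import *
fingers.gripper_to(0,force=35)
print("gap",robot.current_finger_gap()*85, robot.current_contact_force())
p=robot.current_tool_pos(); d0=inD(p)
r=robot.line_to(D(d0[0],d0[1]+.058,p[2]),None,velocity=.04,f_stop=14)
print(r,inD(robot.current_tool_pos())-d0,robot.current_contact_force(),robot.current_finger_gap()*85,robot.current_time_s())
im=vision.grab_frame("wrist"); cv2.imwrite("pics/w4.png",im[:,:,::-1])
E
```

```text
gap 15.278276475998734 [-0.68442439 -0.39845866  3.69687452]
True [-4.89544295e-05  4.30849807e-02  2.94106645e-05] [ 1.30349285 -1.02613436  2.64671449] 15.410958125987758 6.1083
```

View pics/w4.png

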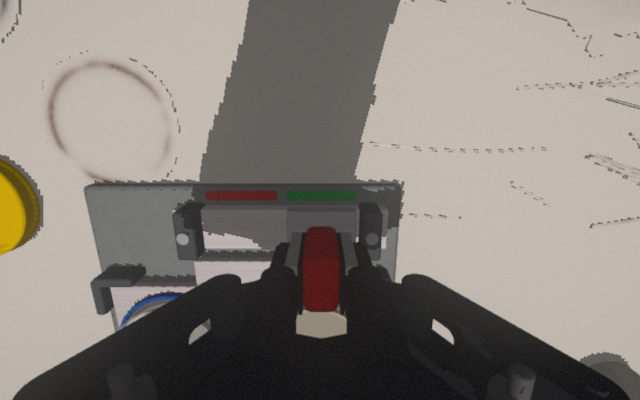

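Slid 43 mm to a hard stop, and the slide plate (cols 287–358) now lines up with the green mark and touches the stop block. I'll confirm with a second push, release and inspect.

```bash
python3 - <<'E'
from h import *
p=robot.current_tool_pos(); d0=inD(p)
r=robot.line_to(D(d0[0],d0[1]+.01,p[2]),None,velocity=.03,f_stop=14)
print(r,inD(robot.current_tool_pos())-d0,robot.current_contact_force())
fingers.gripper_to(.45)
d=inD(robot.current_tool_pos())
robot.line_to(D(d[0],d[1],.15),None,velocity=.15)
robot.move_to(D(-.02,0,.20),O)
M,E=wrist_ext(); im=vision.grab_frame("wrist"); cv2.imwrite("pics/w5.png",im[:,:,::-1]); np.savez("w5.npz",M=M,E=E)
print(robot.current_time_s(),inD(robot.current_tool_pos()),robot.current_eef_rot())
im=vision.grab_frame("top"); cv2.imwrite("pics/t5.png",im[:,:,::-1])
E
```

```text
True [-2.33045975e-05  7.49459021e-05  3.01236663e-05] [ 1.09088956 -2.34288353  1.60359348]
8.0167 [-0.02127201  0.00050735  0.1982043 ] [ 179.94818338   -0.23381487 -166.12352817]
```

View pics/w5.png

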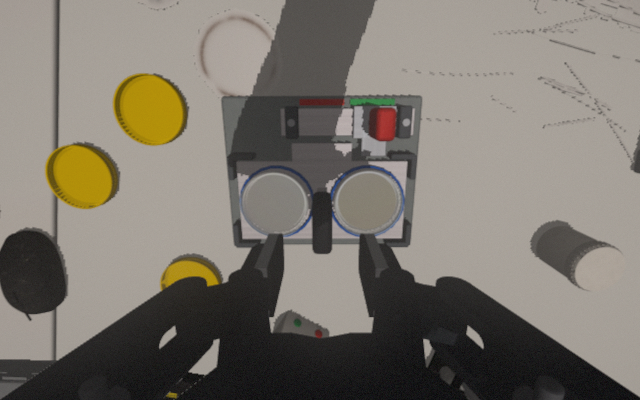

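```bash
python3 - <<'E'
from h import *
robot.move_to(D(0,0,.14),O)
print(inD(robot.current_tool_pos()))
print(robot.line_to(D(0,0,.082),O,velocity=.1,f_stop=10))
print(inD(robot.current_tool_pos()),robot.current_eef_rot(),robot.current_contact_force(),robot.current_time_s())
im=vision.grab_frame("wrist"); cv2.imwrite("pics/w6.png",im[:,:,::-1])
im=vision.grab_frame("side"); cv2.imwrite("pics/s6.png",cv2.resize(im[130:280,280:440,::-1],None,fx=4,fy=4))
E
```

```text
[-0.00207097  0.00144362  0.13832955]
False
[ 0.00059307 -0.00031481  0.08279712] [-1.79979517e+02  8.71249651e-02 -1.66107968e+02] [0.01076361 0.04357206 0.83492805] 9.1583
```

View pics/w6.png

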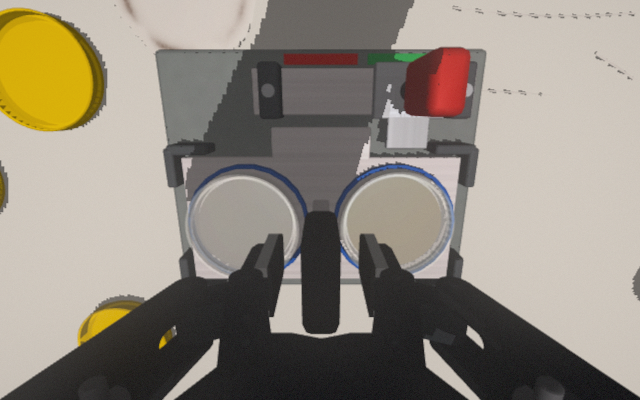

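View pics/s6.png

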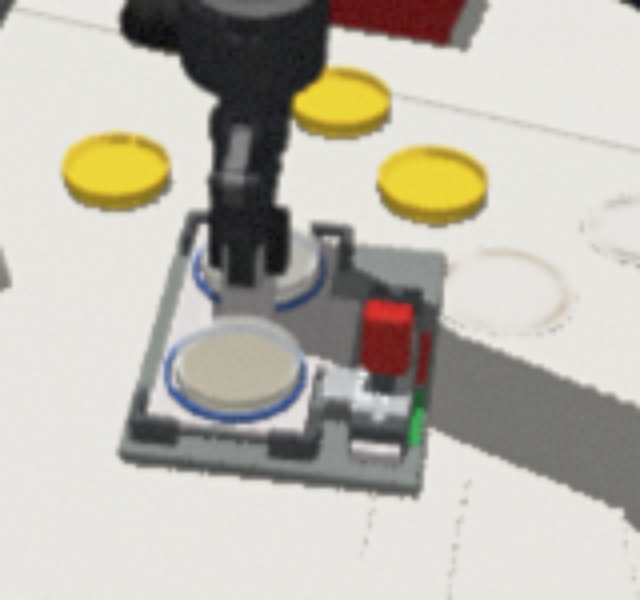

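Jaws centred on the black grip (col 321); the lock tongue (cols 387–428) is clear of the tab. Next: grip, then a small test lift.

```bash
python3 - <<'E'
from h import *
fingers.gripper_to(0,force=70)
f0=robot.current_contact_force();p=robot.current_tool_pos();print("gap",robot.current_finger_gap()*85,f0,inD(p))
print(robot.line_to(p+[0,0,.012],None,velocity=.03,f_stop=15))
print(robot.current_contact_force()-f0,robot.current_tool_pos()-p,robot.current_eef_rot(),robot.current_time_s())
im=vision.grab_frame("side"); cv2.imwrite("pics/s7.png",cv2.resize(im[130:280,280:440,::-1],None,fx=4,fy=4))
E
```

```text
gap 15.03373126433545 [-1.03643589  0.44718921  3.47205376] [ 0.00058871 -0.0003398   0.08278079]
False
[ 0.40451744  0.27051583 -6.04433864] [-1.67804934e-04  6.00019484e-05  1.18923606e-02] [ 1.79992995e+02 -1.81362674e-02 -1.66096718e+02] 10.1583
```

View pics/s7.png

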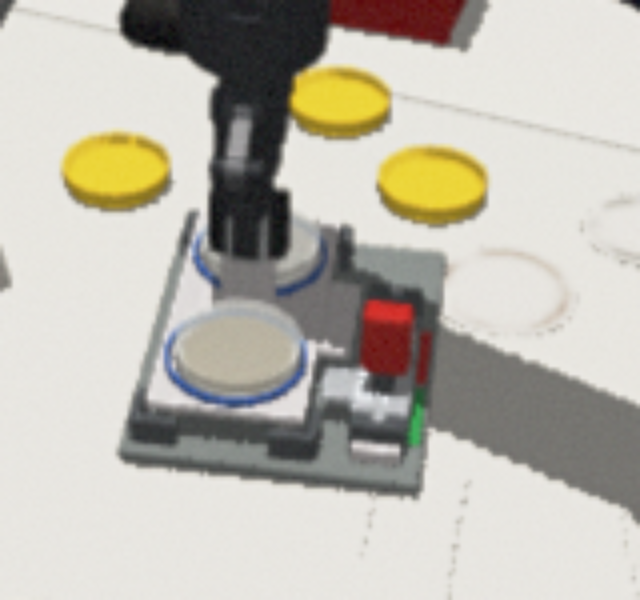

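The carrier came up freely (about 6 N load, its own weight), clear of the tongue. Continuing to 10 cm.

```bash
python3 - <<'E'
from h import *
p=robot.current_tool_pos()
print(robot.line_to([p[0],p[1],.1830],O,velocity=.05,f_stop=20))
robot.pause(.7)
print(inD(robot.current_tool_pos()),robot.current_eef_rot(),robot.current_contact_force(),robot.current_torque(),robot.current_finger_gap()*85,robot.current_time_s())
for n in ("side","top","wrist"):
    im=vision.grab_frame(n); cv2.imwrite(f"pics/{n}8.png",im[:,:,::-1])
    if n=="side": cv2.imwrite("pics/s8.png",cv2.resize(im[130:280,280:440,::-1],None,fx=4,fy=4))
print(abs(robot.current_dq()).max())
E
```

```text
False
[ 0.00031778 -0.00025894  0.18300524] [ 1.79999677e+02  2.85407005e-04 -1.66103542e+02] [ 0.70195741 -0.57189533 -2.84500763] [-0.00819075  0.00242812  0.01338562] 14.567194073369382 12.825
0.448810135279158
```

View pics/s8.png

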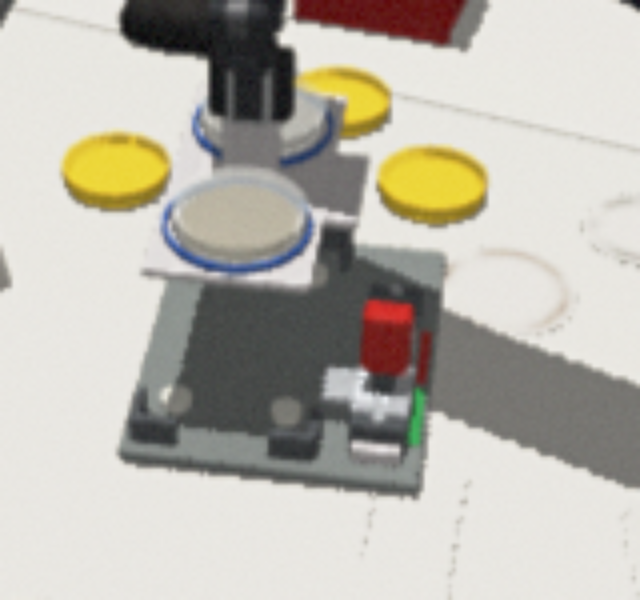

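View pics/wrist8.png

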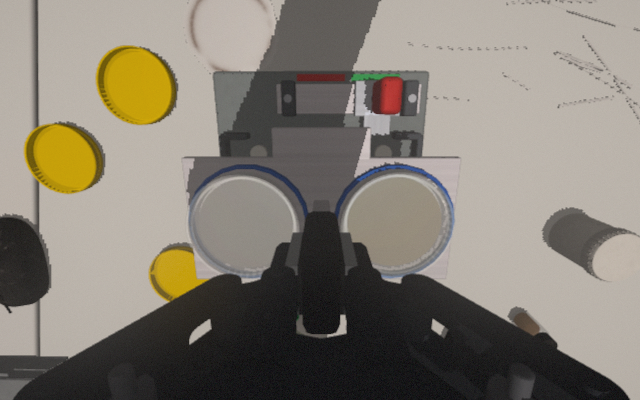

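View pics/side8.png

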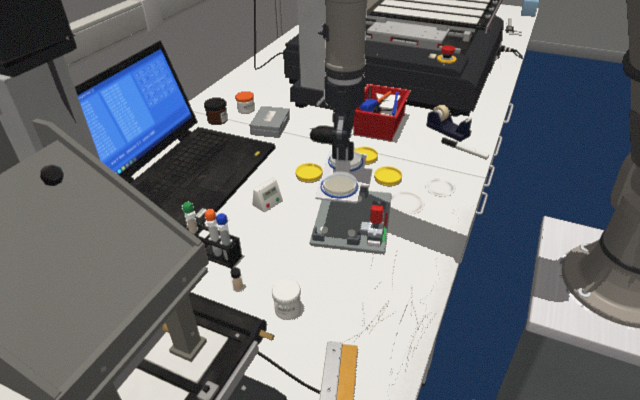

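```bash
python3 - <<'E'
from h import *
robot.pause(.5)
print(robot.current_finger_gap()*85,robot.current_tool_pos(),np.abs(robot.current_dq()).max(),robot.current_contact_force())
im=vision.grab_frame("wrist"); a=cv2.imread("pics/wrist8.png")
print(np.abs(im[:,:,::-1].astype(int)-a)[150:340,180:460].mean())
workorder.close_job(); print(robot.current_time_s())
E
```

```text
15.187726922277415 [0.56566038 0.03394335 0.18301063] 0.21996003533522002 [ 0.13744709  0.88010305 -3.46305851]
2.131127819548872
the job is handed in; nothing more can be done
the job is handed in; nothing more can be done
```

The job is handed in, with the carrier held level about 10 cm above the dock and both dishes still in their wells.

- **Lock:** I slid the red grip 43 mm to its hard stop. A second push moved it less than 0.1 mm. The pictures show the slide against the stop block at the green mark, with the tongue clear of the carrier's tab.
- **Lift:** I took the carrier by its black grip at 70 N and raised it straight up by 100 mm, from TCP z 0.083 to 0.183. It came free with about 6 N of load, and tool tilt during the checks stayed under 0.1°.
- **Final checks:**
  - The wells sit at the same place in the wrist picture as before the lift, so the carrier did not slip or tilt.
  - Arm position was steady over the last 0.5 s before hand-in, about 13.5 s on the clock.
  - The pot, vial, timer and yellow dishes look unmoved.
- **Disagreements:** The finger gap reading wandered between 14.6 and 15.2 mm on a 16 mm grip, and joint speeds read 0.2 to 0.4 deg/s while holding. I took both as sensor noise, since the pictures show no movement. Nothing else failed or disagreed.

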